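# Put the mixed-up fitting gauges back in their own trays

## Robot

A 6-joint arm with a two-finger parallel gripper is mounted at the origin on the work surface. World frame = base frame: x ahead of the robot, y to its left, z up, the work surface at z = 0. Lengths are in m, angles in rad, forces in N, time in s.
With the tool pointing down it reaches from about 0.425 to 0.95 m from the base axis. Payload 3.5 kg.
Tool frame: the origin (TCP) lies on the centre line of the jaws, within the pads' length; the fingertips stand 11 mm ahead of it and the grasp point (between the pads) lies 8 mm behind it; y points along the fingers, x is the direction in which the jaws open and shut, and the axes are right-handed (so a half turn about y gives the same grasp; the last joint's range is limited). The gripper opens to 85 mm and grips with 20 to 120 N. Pads are 22 mm wide; open, the fingers measure 114 mm over their backs; the gripper's body (76 mm by 85 mm) begins 54 mm behind the grasp point. The pads swing forward as they close: fully open they stand 13 mm farther back than shut.
Start: joints at [1.019, 0.286, 1.577, -0, 1.279, -0.15], TCP at [0.264, 0.621, 0.242] pointing down, gripper open.
Joint ranges: [-2.77, 2.77], [-0.9, 2.22], [0.21, 2.48], [-1.53, 4.67], [0.24, 2.81], [-2.84, 2.84]. Speed limits (rad/s): [2.79, 2.79, 3.14, 3.14, 3.14, 3.14].

## Interface

Orientations are given as a unit quaternion [x, y, z, w].
In Python, from plant import get_state, read_camera, sign_off gives the robot as it stands.
- The arm moves only by the shell command python3 -m inch 'ROWS' [FORCE]. ROWS is JSON, a list of rows, each an object of numbers: "ax", "ay", "az": the turn, a rotation vector about the tool's x, y, z in rad; "x", "y", "z": the shift along the tool's x, y, z in mm; "hand": the closure, from -1 (fully open) to 1 (shut). In form: [{"ax": .., "ay": .., "az": .., "x": .., "y": .., "z": .., "hand": ..}, ...]. A call has 1 to 5 rows; each row shifts and turns the commanded pose from where the row before left it, along the tool's axes as they then stand; what a row does not reach is not made up. A row lasts 1/12 s, in which the tool goes at most 41.7 mm and 7.16 degrees, less where a joint would pass 70% of its speed; a pose out of reach is approached as far as the arm can. A call with a gripper value outside its range is refused whole. The fingers move at their own pace and stop on an object; FORCE is the grip in N (left out, the last holds). Time passes only in rows, so rows that do not move let the fingers close. It gives the time, the measured TCP pose, the force and the opening at its end, in the units of the state.
- get_state(): the state, without advancing time (a new reading comes with each control period).
- read_camera(name): name is "side" or "top"; returns a dict with "img" (480x640x3 uint8, red, green, blue), "fov_y" (degrees; the focal length in pixels is half the picture's height over the tangent of half this angle, whatever the lens; pixels are square), "cx", "cy" (the principal point, pixels), "T" (4x4, takes a point from camera to world coordinates). Camera axes: x right, y down, z forward; pixel columns grow to the right and rows downward; lengths in m; the calibration is good to about 2 mm. A picture is of the moment at which its call begins. There is no depth.
- sign_off(): hands the job in, once; it reports no verdict.
The state is a dict: "time": time; "qpos": joint angles; "dq": joint speeds; "joint_efforts": joint torques, N m; "eef_pos": TCP position; "tcp_rot": TCP orientation; "contact_force": force on the tool from outside, world axes, zero at the start; "wrist_torque": the same for the moment, N m; "opening": opening from 0.0 (shut) to 1.0 (fully open).
Only numpy, scipy, OpenCV 4.12 (cv2) and the standard library are available. Lean on these libraries where they do the work, as an engineer would, in place of code of your own. Each camera call takes 0.05 s, during which the arm holds its last target. There are 200 camera calls.

## Task

The three parts at the bocal station were put back in each other's trays. Use the empty cork mat as the spare place and rearrange them so that the steel ring gauge stands in the middle of the round tray, the square aluminium guide block in the middle of the square tray and the brass ferrule in the middle of the oblong tray, all upright as they are now. Set each part down rather than dropping it, never on the bare counter, and leave the jar, the bocal fixture and the magnetic strip alone.

Things in the scene. Friction and masses are not known exactly. Their poses are not given: they have to be found in the camera images.
- ring_gauge: Steel ring gauge, a plain thick ring standing flat: 52 mm outside diameter, 28 mm bore, 30 mm tall, about 0.3 kg. Loose; starts in the oblong tray. Origin at the centre of its underside, z up along the bore.
- ferrule: Brass ferrule, an upright tube: foot flange 34 mm diameter and 8 mm high, above it a plain barrel 26 mm in diameter up to 42 mm; bore 20 mm. About 0.09 kg. Loose; starts flange down in the square tray. Origin at the centre of its underside, z up along the bore.
- guide_block: Aluminium reamer guide block, 38 x 38 mm in plan and 34 mm tall, with a 14 mm upright hole through its middle. About 0.12 kg. Loose; starts in the round tray. Origin at the centre of its underside, x and y square to its side faces, z up.
- round_tray: Round black plastic tray fixed to the counter: 92 mm outside diameter, rim 4 mm thick with its top 11 mm above the counter, inner floor 5 mm above the counter. Origin at the centre of its underside (counter level), z up. Home of the ring gauge.
- square_tray: Square black plastic tray fixed to the counter: 88 x 88 mm outside, rim 4 mm thick with its top 11 mm above the counter, inner floor 5 mm above the counter. Origin at the centre of its underside (counter level), x and y along its sides. Home of the guide block.
- oblong_tray: Oblong black plastic tray fixed to the counter: 132 mm (along its x) by 80 mm (along its y) outside, rim 4 mm thick with its top 11 mm above the counter, inner floor 5 mm above the counter. Origin at the centre of its underside (counter level). Home of the ferrule.
- cork_mat: Flat square cork mat without a rim, 90 x 90 mm and 5 mm thick, fixed to the counter and empty at the start: the spare place. Origin at the centre of its underside (counter level).
- fixture: Bystander, fixed: cam lock fixture on a 130 x 90 mm base plate, gripping a curved silver bocal; up to 120 mm high. It stands to the right of the work (-y side); the bocal reaches 150 mm from the origin towards the fixture's own -y, away from the work. Origin at the centre of the base plate's underside.
- magnet_strip: Bystander, fixed: low steel magnetic strip, 360 mm long (along its y) and 40 mm wide, carrying two wood-handled reamers and a scraper laid across it; up to 50 mm high, the tools reach 40 mm towards the robot from the origin. It lies beyond the trays. Origin at the centre of its underside.
- jar: Bystander, loose: closed amber jar, 60 mm diameter, 55 mm tall, standing between the trays and the magnetic strip. Origin at the centre of its underside.
Mind the look-alikes: they are no part of the job. There is more than one size of the ferrule; the job needs the larger.

How it is judged:
By the outcome, as a careful person would: the job done as asked, in the order asked, and still so for the second after the job is handed in, with the robot touching nothing.
It also fails if it takes over 112 s, if anything falls off the work surface, if the arm or the gripper's body presses on something with over 40 N, if the wrist force passes 120 N, or if a joint passes its speed limit or range.

## Working session

There is one attempt and no reset: what is moved stays moved. The work goes in short steps, Python scripts to look and compute and a shell command to move; the robot and the scene stay as the last step left them, time stands still between calls to the robot, and variables do not carry over. Pictures are saved under pics/ and viewed, about 12 in all and at most 16, crops included, and the job is handed in when it is done.

```bash
mkdir -p pics; ls; cat > h.py <<'E'
import numpy as np, cv2
from plant import get_state, read_camera
def shot(n,f):
    c=read_camera(n); cv2.imwrite('pics/'+f,c['img'][:,:,::-1]); np.savez('pics/'+f+'.npz',**c); return c
def load(f): return dict(np.load('pics/'+f+'.npz'))
def K(c):
    f=240/np.tan(np.radians(float(c['fov_y']))/2); return np.array([[f,0,float(c['cx'])],[0,f,float(c['cy'])],[0,0,1]])
def ray(c,u,v,z):
    T=np.array(c['T']); d=T[:3,:3]@np.linalg.solve(K(c),[u,v,1]); o=T[:3,3]; return o+d*(z-o[2])/d[2]
def proj(c,p):
    T=np.array(c['T']); q=K(c)@(T[:3,:3].T@(np.array(p)-T[:3,3])); return q[:2]/q[2]
E
python3 - <<'E'
from h import *
for n in('top','side'):
    c=shot(n,n+'0.png'); print(n,c['fov_y'],c['cx'],c['cy'],np.round(c['T'],3).tolist(),[k for k in c])
print(get_state())
E
```

```text
pics
top 46.28538563179789 324.19507784701244 236.7248826784041 [[0.016, -0.999, 0.029, 0.565], [-1.0, -0.016, -0.016, -0.073], [0.017, -0.029, -0.999, 1.311], [0.0, 0.0, 0.0, 1.0]] ['img', 'fov_y', 'cx', 'cy', 'T']
side 55.9387384876863 319.28095433101254 233.8189441490087 [[0.966, -0.188, 0.176, 0.473], [-0.257, -0.749, 0.61, -0.604], [0.017, -0.635, -0.772, 0.728], [0.0, 0.0, 0.0, 1.0]] ['img', 'fov_y', 'cx', 'cy', 'T']
{'time': 0.1, 'qpos': array([ 1.01902631e+00,  2.87137328e-01,  1.57803721e+00,  7.85531015e-06,
        1.27858499e+00, -1.49987447e-01]), 'dq': array([ 0.00010332, -0.00260883, -0.0037139 , -0.00140701, -0.00088498,
        0.0002655 ]), 'joint_efforts': array([ 2.15026113e-03, -4.07297802e+01, -2.93697238e+01, -5.09543077e-05,
        3.39362698e-03,  1.13539181e-05]), 'eef_pos': array([0.26362689, 0.6207722 , 0.24104171]), 'tcp_rot': array([ 0.59003614,  0.38947624, -0.39086831, -0.58939594]), 'contact_force': array([0.22336333, 0.44372892, 0.32185656]), 'wrist_torque': array([ 0.02897757, -0.04779243, -0.01455059]), 'opening': 1.0001937800103946}
```

View pics/top0.png

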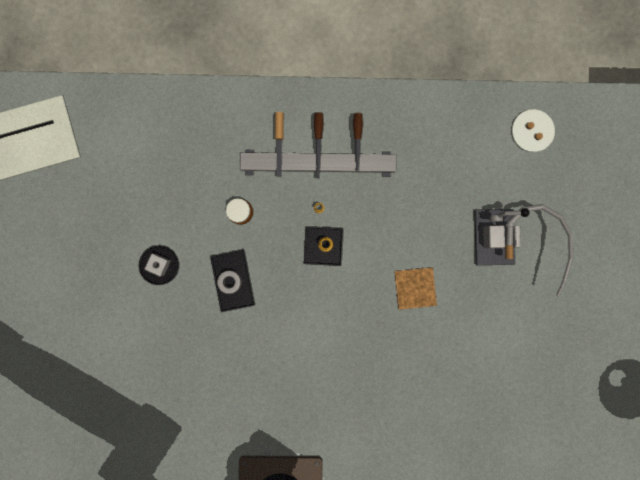

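View pics/side0.png

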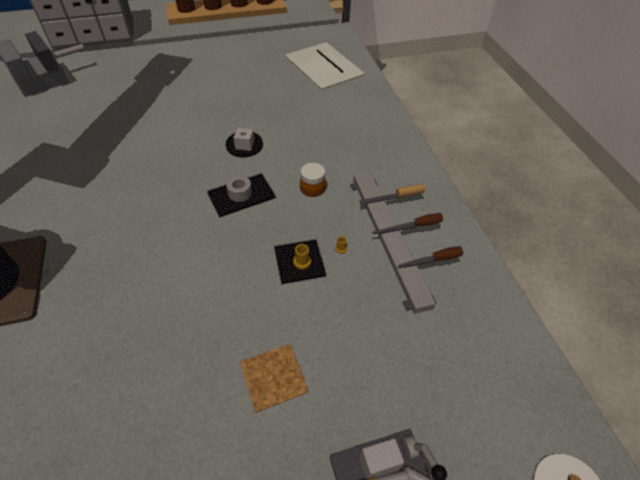

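The top view shows the block (157,265) in the round tray, the ring (229,282) in the oblong tray and the mat at (415,288). There are two ferrule candidates: a large one (326,244) in the square tray and a small one (318,207) on the bare counter. The larger one, standing in the square tray, fits the description. I'll measure next and confirm that with a crop.

```bash
cat > m.py <<'E'
from h import *
from scipy.spatial.transform import Rotation as R
c=load('top0.png'); im=c['img']; hsv=cv2.cvtColor(im,cv2.COLOR_RGB2HSV); g=im.max(2)
def blob(m,x0,y0,x1,y1):
    w=np.zeros_like(m); w[y0:y1,x0:x1]=m[y0:y1,x0:x1]
    cs,_=cv2.findContours(w,cv2.RETR_EXTERNAL,cv2.CHAIN_APPROX_NONE); return max(cs,key=cv2.contourArea)
def rect(k,z,ct,hullz=None):
    P=np.array([ray(c,*p,z)[:2] for p in ct[:,0,:].astype(float)])*1000
    r=cv2.minAreaRect(P.astype(np.float32)); e=cv2.minEnclosingCircle(P.astype(np.float32)); print(k,np.round(r[0],1),np.round(r[1],1),round(r[2],1),'circ',np.round(e[0],1),round(e[1],1))
dark=((g<55)*255).astype(np.uint8)
rect('round',.011,blob(dark,130,235,190,295)); rect('oblong',.011,blob(dark,200,240,265,320)); rect('square',.011,blob(dark,295,218,350,275))
sat=((hsv[...,1]>110)*255).astype(np.uint8)
rect('mat',.005,blob(sat,385,255,450,320))
rect('ferrule',.047,blob(sat,308,230,342,262)); rect('small',.03,blob(sat,305,198,330,216))
br=((g>95)*255).astype(np.uint8)
rect('block',.039,blob(br,146,252,171,278)); rect('ring',.035,blob(br,214,268,245,297))
rect('jar',.055,blob(((g>150)*255).astype(np.uint8),220,190,255,228))
print(R.from_quat(get_state()['tcp_rot']).as_matrix().round(3))
s=load('side0.png')['img']
A=cv2.resize(im[195:315,130:350],(800,436),interpolation=cv2.INTER_CUBIC)
B=cv2.resize(s[225:290,265:365],(250,162),interpolation=cv2.INTER_CUBIC)
A=np.vstack([A,np.zeros((162,800,3),np.uint8)]);A[436:598,:250]=B
cv2.imwrite('pics/crop1.png',A[:,:,::-1])
E
python3 m.py
```

```text
round [531.9 287. ] [88.  88.9] 46.2 circ [532.3 286.7] 45.3
oblong [499.5 117.1] [130.9  79.2] 12.2 circ [499.5 117. ] 74.8
square [582.6 -91.1] [85.8 86.2] 88.4 circ [582.3 -91.4] 58.3
mat [ 487.3 -307.4] [88.8 89.1] 6.8 circ [ 487.8 -306.9] 60.3
ferrule [585.2 -96.4] [31.5 33.8] 0.9 circ [586.  -94.8] 18.5
small [668.6 -79.5] [20.6 20.6] 1.0 circ [668.6 -79.5] 11.8
block [532.8 285.2] [40.2 39.1] 67.7 circ [533.1 285.5] 25.8
ring [496.  121.4] [49.7 47.4] 1.1 circ [496.2 121.3] 25.5
jar [657.9 101.6] [49.3 51.3] 1.0 circ [657.8 102.1] 26.6
[[ 0.391 -0.001 -0.92 ]
 [ 0.92  -0.002  0.391]
 [-0.002 -1.     0.   ]]
```

View pics/crop1.png

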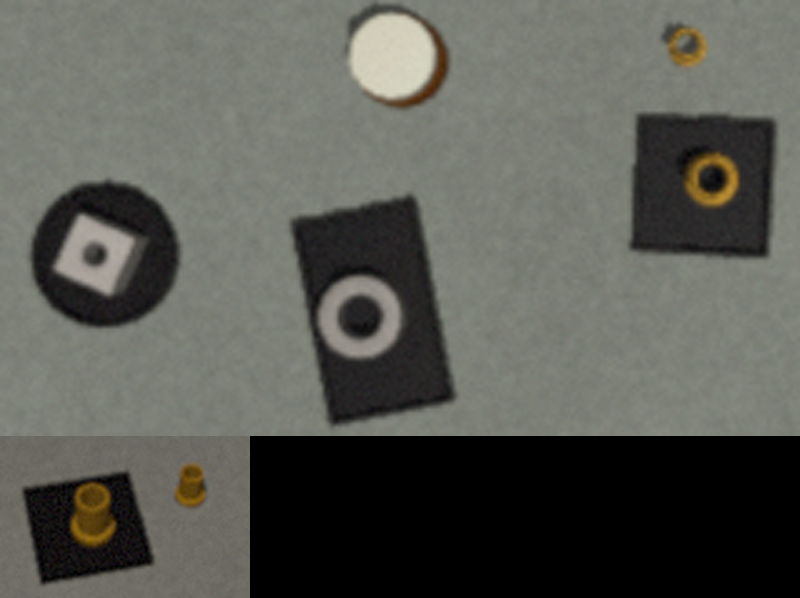

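The crop confirms it: the large ferrule (crop 712,179) is in the square tray and the small look-alike is on the counter at (688,45). I'll start with the block, since the jaw yaw already nearly matches it and it goes to the mat.

```bash
cat > d.py <<'E'
import sys
from h import *
from scipy.spatial.transform import Rotation as R
def go(x,y,z,yaw=None):
    s=get_state(); M=R.from_quat(s['tcp_rot']).as_matrix(); p=s['eef_pos']*1000
    cur=np.degrees(np.arctan2(M[1,0],M[0,0])); 
    print('t',round(s['time'],2),'pos',p.round(1),'yaw',cur.round(2),'tilt',M[2].round(3),'F',s['contact_force'].round(1),'op',round(s['opening'],3),'j1,j6',np.degrees(s['qpos'][[0,5]]).round(0))
    t=cur if yaw is None else yaw; turn=(t-cur+90)%180-90
    a=np.radians(cur+turn); d=np.array([x,y,z])-p
    print('turn ay(rad) %.3f (%.1f deg yaw to %.1f); after turn: x %.1f y %.1f z %.1f'%(-np.radians(turn),turn,cur+turn,d[0]*np.cos(a)+d[1]*np.sin(a),-d[2],-d[0]*np.sin(a)+d[1]*np.cos(a)))
if __name__=='__main__': go(*map(float,sys.argv[1:]))
E
python3 - <<'E'
exec(open('m.py').read().split("dark=")[0])
for th in (120,140,155): 
    b=((g>th)*255).astype(np.uint8); rect('block%d'%th,.039,blob(b,146,252,171,278)); rect('ring%d'%th,.035,blob(b,214,268,245,297))
E
python3 d.py 532 287 110 68
```

```text
block120 [533.2 284.8] [38.2 38.1] 64.8 circ [533.1 284.3] 25.3
ring120 [496.6 120.8] [46.4 47.7] 46.0 circ [496.6 121. ] 24.6
block140 [532.9 285. ] [36.2 37. ] 64.8 circ [532.  285.3] 23.9
ring140 [496.  120.2] [45.2 45.1] 1.2 circ [495.6 120.8] 23.5
block155 [532.9 285.3] [34.9 35. ] 67.5 circ [533.1 285.4] 22.8
ring155 [489.3 101.6] [ 3.  10.1] 64.5 circ [489.5 102. ] 5.0
t 0.1 pos [263.6 620.8 241. ] yaw 66.98 tilt [-0.002 -1.     0.   ] F [0.2 0.4 0.3] op 1.0 j1,j6 [58. -9.]
turn ay(rad) -0.018 (1.0 deg yaw to 68.0); after turn: x -208.9 y 131.0 z -373.9
```

```bash

python3 -m inch '[{"x":-17,"z":-32,"y":11,"hand":-1},{"x":-17,"z":-32,"y":11,"hand":-1},{"x":-17,"z":-32,"y":11,"hand":-1},{"x":-17,"z":-32,"y":11,"hand":-1},{"x":-17,"z":-32,"y":11,"hand":-1}]' 40 >/dev/null
python3 -m inch '[{"x":-17,"z":-32,"y":11,"hand":-1},{"x":-17,"z":-32,"y":11,"hand":-1},{"x":-17,"z":-32,"y":11,"hand":-1},{"x":-17,"z":-32,"y":11,"hand":-1},{"x":-17,"z":-32,"y":11,"hand":-1}]' >/dev/null
python3 -m inch '[{"x":-17,"z":-30,"y":11,"hand":-1},{"x":-17,"z":-29,"y":11,"hand":-1},{"hand":-1},{"hand":-1}]'
python3 d.py 533 285 28 67
python3 -c "
from h import *
shot('side','s1.png')
c=shot('top','t1.png')
print(proj(c,[.533,.285,.039]))
a=c['img'][200:330,60:260];cv2.imwrite('pics/t1c.png',cv2.resize(a,(800,520),interpolation=cv2.INTER_CUBIC)[:,:,::-1])"
```

```text
t 0.1 pos [263.6 620.8 241. ] yaw 66.98 tilt [-0.002 -1.     0.   ] F [0.2 0.4 0.3] op 1.0 j1,j6 [58. -9.]
turn ay(rad) -0.000 (0.0 deg yaw to 67.0); after turn: x -203.8 y 213.0 z -379.2
[155.69819915 264.53607781]validation failed for argument at $[0]...
validation failed for argument at $[0]...
validation failed for argument at $[0]...
```

View pics/s1.png

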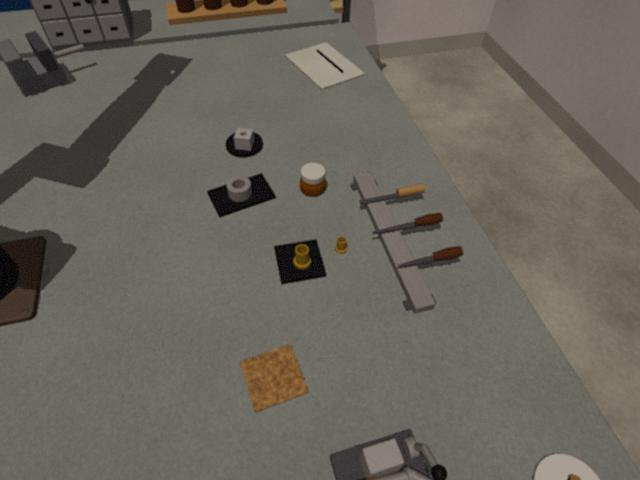

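Nothing moved: rows need every key.

```bash
set -e
python3 -m inch '[{"ax":0,"ay":0,"az":0,"x":-17,"y":11,"z":-32,"hand":-1},{"ax":0,"ay":0,"az":0,"x":-17,"y":11,"z":-32,"hand":-1},{"ax":0,"ay":0,"az":0,"x":-17,"y":11,"z":-32,"hand":-1},{"ax":0,"ay":0,"az":0,"x":-17,"y":11,"z":-32,"hand":-1},{"ax":0,"ay":0,"az":0,"x":-17,"y":11,"z":-32,"hand":-1}]' 40
python3 -m inch '[{"ax":0,"ay":0,"az":0,"x":-17,"y":11,"z":-32,"hand":-1},{"ax":0,"ay":0,"az":0,"x":-17,"y":11,"z":-32,"hand":-1},{"ax":0,"ay":0,"az":0,"x":-17,"y":11,"z":-32,"hand":-1},{"ax":0,"ay":0,"az":0,"x":-17,"y":11,"z":-32,"hand":-1},{"ax":0,"ay":0,"az":0,"x":-17,"y":11,"z":-32,"hand":-1}]' >/dev/null
python3 -m inch '[{"ax":0,"ay":0,"az":0,"x":-17,"y":11,"z":-30,"hand":-1},{"ax":0,"ay":0,"az":0,"x":-17,"y":11,"z":-29,"hand":-1},{"ax":0,"ay":0,"az":0,"x":0,"y":0,"z":0,"hand":-1},{"ax":0,"ay":0,"az":0,"x":0,"y":0,"z":0,"hand":-1}]'
python3 d.py 533 285 28 67
python3 -c "
from h import *
shot('side','s1.png')"
```

```text
time: 0.62
eef_pos: [0.3785, 0.479, 0.1867]
tcp_rot: [0.59, 0.39, -0.39, -0.59]
contact_force: [0.2, 0.7, -0.4]
opening: 1.002
time: 1.37
eef_pos: [0.5333, 0.2836, 0.1093]
tcp_rot: [-0.59, -0.388, 0.39, 0.591]
contact_force: [-0.5, 0.4, 0.5]
opening: 0.999
t 1.37 pos [533.3 283.6 109.3] yaw 66.78 tilt [-0.001 -1.     0.002] F [-0.5  0.4  0.5] op 0.999 j1,j6 [ 18. -48.]
turn ay(rad) -0.004 (0.2 deg yaw to 67.0); after turn: x 1.2 y 81.3 z 0.8
```

View pics/s1.png

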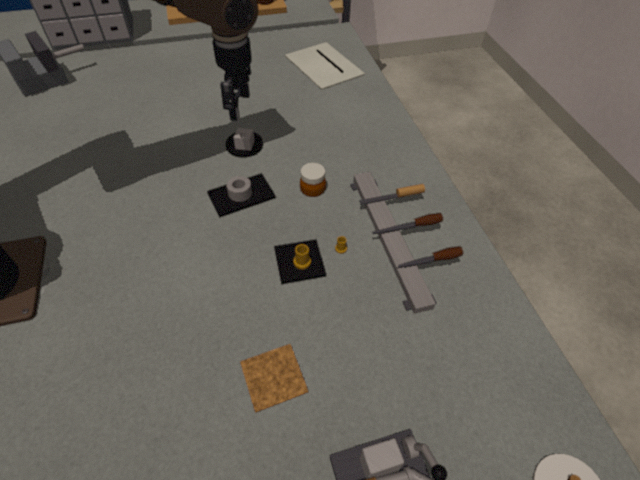

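The gripper hangs above the block, fingertips near (232,117). I'll descend, grip and lift.

```bash
set -e
python3 -m inch '[{"ax":0,"ay":0,"az":0,"x":1,"y":25,"z":1,"hand":-1},{"ax":0,"ay":0,"az":0,"x":0,"y":25,"z":0,"hand":-1},{"ax":0,"ay":0,"az":0,"x":0,"y":20,"z":0,"hand":-1},{"ax":0,"ay":0,"az":0,"x":0,"y":12,"z":0,"hand":-1},{"ax":0,"ay":0,"az":0,"x":0,"y":0,"z":0,"hand":-1}]' 40
python3 -m inch '[{"ax":0,"ay":0,"az":0,"x":0,"y":0,"z":0,"hand":1},{"ax":0,"ay":0,"az":0,"x":0,"y":0,"z":0,"hand":1},{"ax":0,"ay":0,"az":0,"x":0,"y":0,"z":0,"hand":1},{"ax":0,"ay":0,"az":0,"x":0,"y":0,"z":0,"hand":1},{"ax":0,"ay":0,"az":0,"x":0,"y":0,"z":0,"hand":1}]' 40
python3 -m inch '[{"ax":0,"ay":0,"az":0,"x":0,"y":0,"z":0,"hand":1},{"ax":0,"ay":0,"az":0,"x":0,"y":0,"z":0,"hand":1},{"ax":0,"ay":0,"az":0,"x":0,"y":0,"z":0,"hand":1},{"ax":0,"ay":0,"az":0,"x":0,"y":0,"z":0,"hand":1},{"ax":0,"ay":0,"az":0,"x":0,"y":0,"z":0,"hand":1}]' 40
```

```text
time: 1.83
eef_pos: [0.5296, 0.2871, 0.0256]
tcp_rot: [-0.589, -0.389, 0.393, 0.59]
contact_force: [0.1, -0.6, 0.4]
opening: 1.003
time: 2.25
eef_pos: [0.5338, 0.2871, 0.0302]
tcp_rot: [0.59, 0.391, -0.389, -0.589]
contact_force: [-1.2, -0.7, 2.4]
opening: 0.434
time: 2.67
eef_pos: [0.5338, 0.2871, 0.0302]
tcp_rot: [0.59, 0.391, -0.389, -0.59]
contact_force: [-0.6, 0.5, 5.9]
opening: 0.438
```

```bash
set -e
python3 -m inch '[{"ax":0,"ay":0,"az":0,"x":0,"y":-15,"z":0,"hand":1},{"ax":0,"ay":0,"az":0,"x":0,"y":-25,"z":0,"hand":1},{"ax":0,"ay":0,"az":0,"x":0,"y":-25,"z":0,"hand":1},{"ax":0,"ay":0,"az":0,"x":0,"y":-20,"z":0,"hand":1},{"ax":0,"ay":0,"az":0,"x":0,"y":0,"z":0,"hand":1}]'
python3 d.py 487 -307 112
```

```text
time: 3.08
eef_pos: [0.5351, 0.2874, 0.118]
tcp_rot: [0.59, 0.393, -0.387, -0.589]
contact_force: [1.9, 1.0, -0.3]
opening: 0.435
t 3.08 pos [535.1 287.4 118. ] yaw 66.97 tilt [ 0.006 -1.    -0.006] F [ 1.9  1.  -0.3] op 0.435 j1,j6 [ 19. -48.]
turn ay(rad) -0.000 (0.0 deg yaw to 67.0); after turn: x -565.9 y 6.0 z -188.2
```

```bash
set -e
python3 -m inch '[{"ax":0,"ay":0,"az":0,"x":-15,"y":0,"z":-5,"hand":1},{"ax":0,"ay":0,"az":0,"x":-25,"y":0,"z":-8,"hand":1},{"ax":0,"ay":0,"az":0,"x":-30,"y":0,"z":-10,"hand":1},{"ax":0,"ay":0,"az":0,"x":-30,"y":0,"z":-10,"hand":1},{"ax":0,"ay":0,"az":0,"x":-30,"y":0,"z":-10,"hand":1}]' >/dev/null
python3 -m inch '[{"ax":0,"ay":0,"az":0,"x":-30,"y":0,"z":-10,"hand":1},{"ax":0,"ay":0,"az":0,"x":-30,"y":0,"z":-10,"hand":1},{"ax":0,"ay":0,"az":0,"x":-30,"y":0,"z":-10,"hand":1},{"ax":0,"ay":0,"az":0,"x":-30,"y":0,"z":-10,"hand":1},{"ax":0,"ay":0,"az":0,"x":-30,"y":0,"z":-10,"hand":1}]' >/dev/null
python3 -m inch '[{"ax":0,"ay":0,"az":0,"x":-30,"y":0,"z":-10,"hand":1},{"ax":0,"ay":0,"az":0,"x":-30,"y":0,"z":-10,"hand":1},{"ax":0,"ay":0,"az":0,"x":-30,"y":0,"z":-10,"hand":1},{"ax":0,"ay":0,"az":0,"x":-30,"y":0,"z":-10,"hand":1},{"ax":0,"ay":0,"az":0,"x":-30,"y":0,"z":-10,"hand":1}]' >/dev/null
python3 -m inch '[{"ax":0,"ay":0,"az":0,"x":-30,"y":0,"z":-10,"hand":1},{"ax":0,"ay":0,"az":0,"x":-30,"y":0,"z":-10,"hand":1},{"ax":0,"ay":0,"az":0,"x":-26,"y":0,"z":-10,"hand":1},{"ax":0,"ay":0,"az":0,"x":-20,"y":0,"z":-5,"hand":1},{"ax":0,"ay":0,"az":0,"x":0,"y":0,"z":0,"hand":1}]' >/dev/null
python3 -m inch '[{"ax":0,"ay":0,"az":0,"x":0,"y":0,"z":0,"hand":1},{"ax":0,"ay":0,"az":0,"x":0,"y":0,"z":0,"hand":1}]'
python3 d.py 487 -307 31
python3 -c "
from h import *
shot('side','s2.png')"
```

```text
time: 4.92
eef_pos: [0.4852, -0.2753, 0.1113]
tcp_rot: [-0.588, -0.39, 0.39, 0.591]
contact_force: [-0.2, 0.1, -2.1]
opening: 0.433
t 4.92 pos [ 485.2 -275.3  111.3] yaw 66.94 tilt [ 0.001 -1.     0.004] F [-0.2  0.1 -2.1] op 0.433 j1,j6 [ -40. -107.]
turn ay(rad) -0.000 (0.0 deg yaw to 66.9); after turn: x -28.5 y 80.3 z -14.1
```

View pics/s2.png

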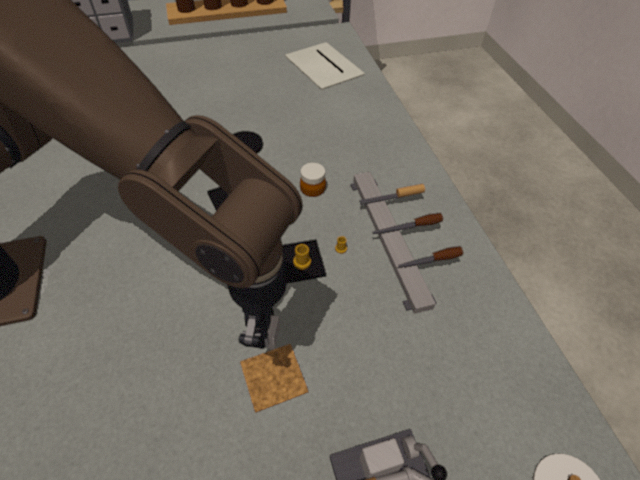

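The block is held over the mat's back edge. I'll shift and set it down.

```bash
set -e
python3 -m inch '[{"ax":0,"ay":0,"az":0,"x":-14,"y":10,"z":-7,"hand":1},{"ax":0,"ay":0,"az":0,"x":-14,"y":20,"z":-7,"hand":1},{"ax":0,"ay":0,"az":0,"x":0,"y":20,"z":0,"hand":1},{"ax":0,"ay":0,"az":0,"x":0,"y":15,"z":0,"hand":1},{"ax":0,"ay":0,"az":0,"x":0,"y":5,"z":0,"hand":1}]' 
python3 -m inch '[{"ax":0,"ay":0,"az":0,"x":0,"y":3,"z":0,"hand":1},{"ax":0,"ay":0,"az":0,"x":0,"y":2,"z":0,"hand":1},{"ax":0,"ay":0,"az":0,"x":0,"y":0,"z":0,"hand":1}]' 
python3 d.py 487 -307 31
```

```text
time: 5.38
eef_pos: [0.4869, -0.3049, 0.04]
tcp_rot: [-0.587, -0.39, 0.391, 0.592]
contact_force: [0.0, -0.1, -2.0]
opening: 0.431
time: 5.63
eef_pos: [0.4891, -0.3073, 0.0388]
tcp_rot: [0.59, 0.391, -0.39, -0.589]
contact_force: [-0.7, -0.2, -2.0]
opening: 0.432
t 5.63 pos [ 489.1 -307.3   38.8] yaw 67.03 tilt [-0.    -1.    -0.001] F [-0.7 -0.2 -2. ] op 0.432 j1,j6 [ -42. -109.]
turn ay(rad) -0.000 (0.0 deg yaw to 67.0); after turn: x -0.5 y 7.8 z 2.0
```

```bash
set -e
python3 -m inch '[{"ax":0,"ay":0,"az":0,"x":0,"y":2,"z":0,"hand":1},{"ax":0,"ay":0,"az":0,"x":0,"y":2,"z":0,"hand":1},{"ax":0,"ay":0,"az":0,"x":0,"y":0,"z":0,"hand":1}]' 
python3 -m inch '[{"ax":0,"ay":0,"az":0,"x":0,"y":1,"z":0,"hand":1},{"ax":0,"ay":0,"az":0,"x":0,"y":1,"z":0,"hand":1},{"ax":0,"ay":0,"az":0,"x":0,"y":0,"z":0,"hand":1}]' 
python3 -m inch '[{"ax":0,"ay":0,"az":0,"x":0,"y":1,"z":0,"hand":1},{"ax":0,"ay":0,"az":0,"x":0,"y":0,"z":0,"hand":1},{"ax":0,"ay":0,"az":0,"x":0,"y":0,"z":0,"hand":1}]' 
```

```text
time: 5.88
eef_pos: [0.4888, -0.3076, 0.0346]
tcp_rot: [0.59, 0.39, -0.39, -0.589]
contact_force: [0.2, 0.3, -1.9]
opening: 0.435
time: 6.13
eef_pos: [0.4885, -0.3076, 0.0322]
tcp_rot: [-0.59, -0.39, 0.39, 0.59]
contact_force: [0.3, 0.1, -0.7]
opening: 0.435
time: 6.38
eef_pos: [0.4885, -0.3076, 0.0312]
tcp_rot: [-0.59, -0.39, 0.39, 0.59]
contact_force: [0.9, 0.5, -1.5]
opening: 0.437
```

```bash
set -e
python3 -m inch '[{"ax":0,"ay":0,"az":0,"x":0,"y":1,"z":0,"hand":1},{"ax":0,"ay":0,"az":0,"x":0,"y":0,"z":0,"hand":1},{"ax":0,"ay":0,"az":0,"x":0,"y":0,"z":0,"hand":1}]' 
python3 -m inch '[{"ax":0,"ay":0,"az":0,"x":0,"y":1,"z":0,"hand":1},{"ax":0,"ay":0,"az":0,"x":0,"y":0,"z":0,"hand":1},{"ax":0,"ay":0,"az":0,"x":0,"y":0,"z":0,"hand":1}]' 
```

```text
time: 6.63
eef_pos: [0.4886, -0.3076, 0.0303]
tcp_rot: [-0.59, -0.39, 0.39, 0.59]
contact_force: [0.6, -0.6, -0.8]
opening: 0.434
time: 6.88
eef_pos: [0.4886, -0.3077, 0.0302]
tcp_rot: [-0.59, -0.39, 0.39, 0.59]
contact_force: [-2.9, 2.1, 5.8]
opening: 0.436
```

Block set down (5.8 N). I'll release, lift and turn the jaws to the oblong tray's long axis.

```bash
set -e
python3 -m inch '[{"ax":0,"ay":0,"az":0,"x":0,"y":0,"z":0,"hand":-1},{"ax":0,"ay":0,"az":0,"x":0,"y":0,"z":0,"hand":-1},{"ax":0,"ay":0,"az":0,"x":0,"y":0,"z":0,"hand":-1},{"ax":0,"ay":0,"az":0,"x":0,"y":0,"z":0,"hand":-1},{"ax":0,"ay":0,"az":0,"x":0,"y":0,"z":0,"hand":-1}]' 
python3 -m inch '[{"ax":0,"ay":0,"az":0,"x":0,"y":-10,"z":0,"hand":-1},{"ax":0,"ay":0,"az":0,"x":0,"y":-20,"z":0,"hand":-1},{"ax":0,"ay":0,"az":0,"x":0,"y":-25,"z":0,"hand":-1},{"ax":0,"ay":0,"az":0,"x":0,"y":-25,"z":0,"hand":-1},{"ax":0,"ay":0,"az":0,"x":0,"y":-10,"z":0,"hand":-1}]' 
python3 -m inch '[{"ax":0,"ay":0.12,"az":0,"x":0,"y":0,"z":0,"hand":-1},{"ax":0,"ay":0.12,"az":0,"x":0,"y":0,"z":0,"hand":-1},{"ax":0,"ay":0.12,"az":0,"x":0,"y":0,"z":0,"hand":-1},{"ax":0,"ay":0.12,"az":0,"x":0,"y":0,"z":0,"hand":-1},{"ax":0,"ay":0.12,"az":0,"x":0,"y":0,"z":0,"hand":-1}]' >/dev/null
python3 -m inch '[{"ax":0,"ay":0.12,"az":0,"x":0,"y":0,"z":0,"hand":-1},{"ax":0,"ay":0.12,"az":0,"x":0,"y":0,"z":0,"hand":-1},{"ax":0,"ay":0.12,"az":0,"x":0,"y":0,"z":0,"hand":-1},{"ax":0,"ay":0,"az":0,"x":0,"y":0,"z":0,"hand":-1},{"ax":0,"ay":0,"az":0,"x":0,"y":0,"z":0,"hand":-1}]' >/dev/null
python3 d.py 496.5 120.8 115 
```

```text
time: 7.3
eef_pos: [0.4886, -0.3076, 0.0292]
tcp_rot: [0.59, 0.39, -0.39, -0.59]
contact_force: [0.5, -0.3, -0.0]
opening: 0.997
time: 7.72
eef_pos: [0.4903, -0.3091, 0.1239]
tcp_rot: [0.592, 0.391, -0.39, -0.587]
contact_force: [-0.2, -0.7, 1.2]
opening: 1.003
t 8.55 pos [ 488.5 -307.5  119.2] yaw 12.15 tilt [-0. -1.  0.] F [-0.4 -0.5  0.3] op 1.0 j1,j6 [-42. -54.]
turn ay(rad) -0.000 (0.0 deg yaw to 12.1); after turn: x 98.0 y 4.2 z 417.0
```

```bash
set -e
python3 -m inch '[{"ax":0,"ay":0,"az":0,"x":6.5,"y":0,"z":28,"hand":-1},{"ax":0,"ay":0,"az":0,"x":6.5,"y":0,"z":28,"hand":-1},{"ax":0,"ay":0,"az":0,"x":6.5,"y":0,"z":28,"hand":-1},{"ax":0,"ay":0,"az":0,"x":6.5,"y":0,"z":28,"hand":-1},{"ax":0,"ay":0,"az":0,"x":6.5,"y":0,"z":28,"hand":-1}]' >/dev/null
python3 -m inch '[{"ax":0,"ay":0,"az":0,"x":6.5,"y":0,"z":28,"hand":-1},{"ax":0,"ay":0,"az":0,"x":6.5,"y":0,"z":28,"hand":-1},{"ax":0,"ay":0,"az":0,"x":6.5,"y":0,"z":28,"hand":-1},{"ax":0,"ay":0,"az":0,"x":6.5,"y":0,"z":28,"hand":-1},{"ax":0,"ay":0,"az":0,"x":6.5,"y":0,"z":28,"hand":-1}]' >/dev/null
python3 -m inch '[{"ax":0,"ay":0,"az":0,"x":6.5,"y":0,"z":28,"hand":-1},{"ax":0,"ay":0,"az":0,"x":6.5,"y":0,"z":28,"hand":-1},{"ax":0,"ay":0,"az":0,"x":6.5,"y":0,"z":28,"hand":-1},{"ax":0,"ay":0,"az":0,"x":6.5,"y":0,"z":28,"hand":-1},{"ax":0,"ay":0,"az":0,"x":7,"y":0,"z":25,"hand":-1}]' >/dev/null
python3 -m inch '[{"ax":0,"ay":0,"az":0,"x":0,"y":0,"z":0,"hand":-1},{"ax":0,"ay":0,"az":0,"x":0,"y":0,"z":0,"hand":-1},{"ax":0,"ay":0,"az":0,"x":0,"y":0,"z":0,"hand":-1}]'
python3 d.py 496.5 120.8 29 
python3 - <<'E'
from h import *
c=shot('top','t3.png'); a=c['img'][240:340,340:480]
im=c['img'];hsv=cv2.cvtColor(im,cv2.COLOR_RGB2HSV)
m=((hsv[...,1]<60)&(im.max(2)>110)).astype(np.uint8)*255
w=np.zeros_like(m);w[255:322,385:450]=m[255:322,385:450]
ct=max(cv2.findContours(w,0,1)[0],key=cv2.contourArea)
P=np.array([ray(c,*p,.039)[:2]*1000 for p in ct[:,0,:].astype(float)],np.float32);print(cv2.minAreaRect(P))
cv2.imwrite('pics/t3c.png',np.hstack([cv2.resize(a,(400,286)),cv2.resize(im[220:320,170:310],(400,286))])[:,:,::-1])
E
```

```text
time: 10.05
eef_pos: [0.4979, 0.1203, 0.1193]
tcp_rot: [0.703, 0.074, -0.074, -0.703]
contact_force: [0.0, -0.6, 0.2]
opening: 0.999
t 10.05 pos [497.9 120.3 119.3] yaw 12.07 tilt [-0. -1. -0.] F [ 0.  -0.6  0.2] op 0.999 j1,j6 [  2. -10.]
turn ay(rad) -0.000 (0.0 deg yaw to 12.1); after turn: x -1.2 y 90.3 z 0.8
((489.12603759765625, -305.7164306640625), (149.5481719970703, 145.711669921875), 0.7201310396194458)
```

View pics/t3c.png

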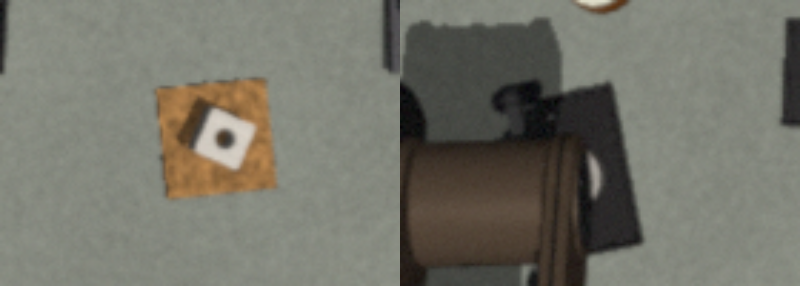

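The block sits upright on the mat (crop 222,138). Next I descend on the ring and grip it.

```bash
set -e
python3 -m inch '[{"ax":0,"ay":0,"az":0,"x":-1,"y":25,"z":1,"hand":-1},{"ax":0,"ay":0,"az":0,"x":0,"y":25,"z":0,"hand":-1},{"ax":0,"ay":0,"az":0,"x":0,"y":23,"z":0,"hand":-1},{"ax":0,"ay":0,"az":0,"x":0,"y":12,"z":0,"hand":-1},{"ax":0,"ay":0,"az":0,"x":0,"y":6,"z":0,"hand":-1}]' 60
python3 -m inch '[{"ax":0,"ay":0,"az":0,"x":0,"y":0,"z":0,"hand":-1},{"ax":0,"ay":0,"az":0,"x":0,"y":0,"z":0,"hand":1},{"ax":0,"ay":0,"az":0,"x":0,"y":0,"z":0,"hand":1},{"ax":0,"ay":0,"az":0,"x":0,"y":0,"z":0,"hand":1},{"ax":0,"ay":0,"az":0,"x":0,"y":0,"z":0,"hand":1}]' 60
python3 -m inch '[{"ax":0,"ay":0,"az":0,"x":0,"y":0,"z":0,"hand":1},{"ax":0,"ay":0,"az":0,"x":0,"y":0,"z":0,"hand":1},{"ax":0,"ay":0,"az":0,"x":0,"y":0,"z":0,"hand":1},{"ax":0,"ay":0,"az":0,"x":0,"y":0,"z":0,"hand":1}]' 60
python3 -m inch '[{"ax":0,"ay":0,"az":0,"x":0,"y":-12,"z":0,"hand":1},{"ax":0,"ay":0,"az":0,"x":0,"y":-20,"z":0,"hand":1},{"ax":0,"ay":0,"az":0,"x":0,"y":-20,"z":0,"hand":1},{"ax":0,"ay":0,"az":0,"x":0,"y":-10,"z":0,"hand":1},{"ax":0,"ay":0,"az":0,"x":0,"y":0,"z":0,"hand":1}]'
python3 d.py 532 287 90
```

```text
time: 10.52
eef_pos: [0.4953, 0.1203, 0.0262]
tcp_rot: [-0.703, -0.072, 0.075, 0.703]
contact_force: [0.3, -0.4, 0.4]
opening: 1.004
time: 10.93
eef_pos: [0.498, 0.1214, 0.0305]
tcp_rot: [0.703, 0.075, -0.073, -0.703]
contact_force: [-1.6, 0.4, 6.1]
opening: 0.578
time: 11.27
eef_pos: [0.498, 0.1214, 0.0305]
tcp_rot: [0.703, 0.075, -0.073, -0.703]
contact_force: [-1.7, -0.5, 5.2]
opening: 0.578
time: 11.68
eef_pos: [0.4988, 0.1217, 0.0936]
tcp_rot: [0.703, 0.076, -0.072, -0.703]
contact_force: [1.6, -0.1, -2.6]
opening: 0.573
t 11.68 pos [498.8 121.7  93.6] yaw 11.99 tilt [ 0.006 -1.    -0.001] F [ 1.6 -0.1 -2.6] op 0.573 j1,j6 [  2. -10.]
turn ay(rad) -0.000 (0.0 deg yaw to 12.0); after turn: x 66.8 y 3.6 z 154.8
```

```bash
set -e
python3 -m inch '[{"ax":0,"ay":0,"az":0,"x":8,"y":0,"z":18,"hand":1},{"ax":0,"ay":0,"az":0,"x":11,"y":0,"z":26,"hand":1},{"ax":0,"ay":0,"az":0,"x":11,"y":0,"z":26,"hand":1},{"ax":0,"ay":0,"az":0,"x":11,"y":0,"z":26,"hand":1},{"ax":0,"ay":0,"az":0,"x":11,"y":0,"z":26,"hand":1}]' >/dev/null
python3 -m inch '[{"ax":0,"ay":0,"az":0,"x":9,"y":0,"z":20,"hand":1},{"ax":0,"ay":0,"az":0,"x":6,"y":0,"z":13,"hand":1},{"ax":0,"ay":0,"az":0,"x":0,"y":0,"z":0,"hand":1},{"ax":0,"ay":0,"az":0,"x":0,"y":0,"z":0,"hand":1},{"ax":0,"ay":0,"az":0,"x":0,"y":0,"z":0,"hand":1}]' 
python3 d.py 532 287 30.5
python3 - <<'E'
from h import *
c=shot('side','s4.png'); a=c['img'][80:220,170:310]
for n,p in (('traycentre',[.532,.287,.011]),('ring if at tcp',[.532,.287,.1])): print(n,proj(c,p))
cv2.imwrite('pics/s4c.png',cv2.resize(a,(560,560),interpolation=cv2.INTER_CUBIC)[:,:,::-1])
E
```

```text
time: 12.52
eef_pos: [0.5294, 0.286, 0.0894]
tcp_rot: [0.704, 0.073, -0.074, -0.703]
contact_force: [-0.1, -0.8, -3.2]
opening: 0.582
t 12.52 pos [529.4 286.   89.4] yaw 11.96 tilt [-0.002 -1.    -0.001] F [-0.1 -0.8 -3.2] op 0.582 j1,j6 [19.  7.]
turn ay(rad) -0.000 (0.0 deg yaw to 12.0); after turn: x 2.7 y 58.9 z 0.4
traycentre [243.89548515 142.40612602]
ring if at tcp [239.58029807 111.77328325]
```

View pics/s4c.png

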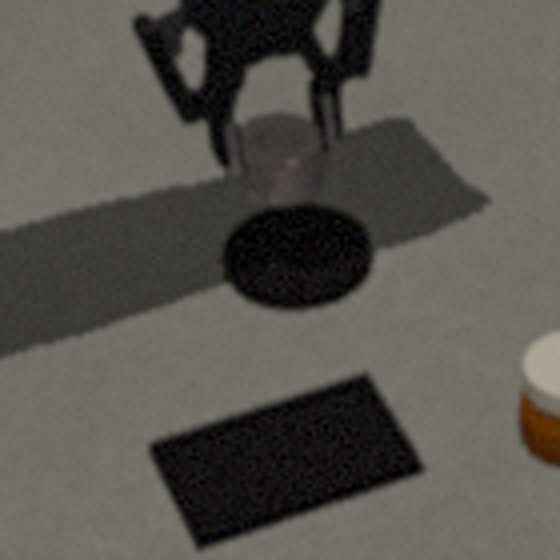

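The ring is held above the round tray, aligned to within about a pixel. Lowering it.

```bash
set -e
python3 -m inch '[{"ax":0,"ay":0,"az":0,"x":2,"y":12,"z":0,"hand":1},{"ax":0,"ay":0,"az":0,"x":0,"y":15,"z":0,"hand":1},{"ax":0,"ay":0,"az":0,"x":0,"y":15,"z":0,"hand":1},{"ax":0,"ay":0,"az":0,"x":0,"y":8,"z":0,"hand":1},{"ax":0,"ay":0,"az":0,"x":0,"y":3,"z":0,"hand":1}]'
python3 -m inch '[{"ax":0,"ay":0,"az":0,"x":0,"y":1,"z":0,"hand":1},{"ax":0,"ay":0,"az":0,"x":0,"y":0,"z":0,"hand":1},{"ax":0,"ay":0,"az":0,"x":0,"y":0,"z":0,"hand":1}]'
python3 d.py 532 287 30.5
```

```text
time: 12.98
eef_pos: [0.5306, 0.2861, 0.0347]
tcp_rot: [0.704, 0.072, -0.075, -0.703]
contact_force: [-0.9, 0.4, -3.4]
opening: 0.578
time: 13.23
eef_pos: [0.5328, 0.2875, 0.0372]
tcp_rot: [-0.703, -0.074, 0.073, 0.703]
contact_force: [0.7, 1.1, -3.1]
opening: 0.575
t 13.23 pos [532.8 287.5  37.2] yaw 11.97 tilt [ 0.002 -1.     0.   ] F [ 0.7  1.1 -3.1] op 0.575 j1,j6 [19.  7.]
turn ay(rad) -0.000 (0.0 deg yaw to 12.0); after turn: x -0.9 y 6.7 z -0.3
```

```bash
set -e
python3 -m inch '[{"ax":0,"ay":0,"az":0,"x":-1,"y":2,"z":0,"hand":1},{"ax":0,"ay":0,"az":0,"x":0,"y":2,"z":0,"hand":1},{"ax":0,"ay":0,"az":0,"x":0,"y":1,"z":0,"hand":1},{"ax":0,"ay":0,"az":0,"x":0,"y":0,"z":0,"hand":1},{"ax":0,"ay":0,"az":0,"x":0,"y":0,"z":0,"hand":1}]'
python3 -m inch '[{"ax":0,"ay":0,"az":0,"x":0,"y":1,"z":0,"hand":1},{"ax":0,"ay":0,"az":0,"x":0,"y":0,"z":0,"hand":1},{"ax":0,"ay":0,"az":0,"x":0,"y":0,"z":0,"hand":1}]'
python3 -m inch '[{"ax":0,"ay":0,"az":0,"x":0,"y":1,"z":0,"hand":1},{"ax":0,"ay":0,"az":0,"x":0,"y":0,"z":0,"hand":1},{"ax":0,"ay":0,"az":0,"x":0,"y":0,"z":0,"hand":1}]'
python3 d.py 532 287 30.5
```

```text
time: 13.65
eef_pos: [0.531, 0.2872, 0.0313]
tcp_rot: [0.703, 0.074, -0.074, -0.703]
contact_force: [0.0, 0.2, -2.6]
opening: 0.577
time: 13.9
eef_pos: [0.5313, 0.2873, 0.0306]
tcp_rot: [-0.703, -0.074, 0.074, 0.703]
contact_force: [-0.0, 0.7, -2.8]
opening: 0.575
time: 14.15
eef_pos: [0.5314, 0.2873, 0.0305]
tcp_rot: [0.703, 0.074, -0.074, -0.703]
contact_force: [-4.6, -1.0, 6.8]
opening: 0.579
t 14.15 pos [531.4 287.3  30.5] yaw 11.98 tilt [ 0. -1. -0.] F [-4.6 -1.   6.8] op 0.579 j1,j6 [19.  7.]
turn ay(rad) -0.000 (0.0 deg yaw to 12.0); after turn: x 0.5 y -0.0 z -0.5
```

Touched down at 6.8 N. Release, lift and go to the ferrule.

```bash
set -e
python3 -m inch '[{"ax":0,"ay":0,"az":0,"x":0,"y":0,"z":0,"hand":-1},{"ax":0,"ay":0,"az":0,"x":0,"y":0,"z":0,"hand":-1},{"ax":0,"ay":0,"az":0,"x":0,"y":0,"z":0,"hand":-1},{"ax":0,"ay":0,"az":0,"x":0,"y":0,"z":0,"hand":-1},{"ax":0,"ay":0,"az":0,"x":0,"y":0,"z":0,"hand":-1}]' 
python3 -m inch '[{"ax":0,"ay":0,"az":0,"x":0,"y":-10,"z":0,"hand":-1},{"ax":0,"ay":0,"az":0,"x":0,"y":-20,"z":0,"hand":-1},{"ax":0,"ay":0,"az":0,"x":0,"y":-25,"z":0,"hand":-1},{"ax":0,"ay":0,"az":0,"x":0,"y":-25,"z":0,"hand":-1},{"ax":0,"ay":0,"az":0,"x":0,"y":-10,"z":0,"hand":-1}]' 
python3 d.py 585.5 -95 120
python3 - <<'E'
exec(open('m.py').read().split("dark=")[0])
k=load('top0.png')
for (u,v) in ((325.5,244.3),(326,244.4)): print(ray(k,u,v,.047)*1000)
s=load('side0.png'); m=((cv2.cvtColor(s['img'],cv2.COLOR_RGB2HSV)[...,1]>130)&(s['img'].max(2)>60)).astype(np.uint8)*255
w=np.zeros_like(m); w[240:275,285:325]=m[240:275,285:325]
ct=max(cv2.findContours(w,0,1)[0],key=cv2.contourArea); x,y,ww,hh=cv2.boundingRect(ct); print(x,y,ww,hh)
for p in ([.5855,-.095,.005],[.5855,-.095,.047]): print(proj(s,p))
E
```

```text
time: 14.57
eef_pos: [0.5313, 0.2872, 0.0292]
tcp_rot: [-0.703, -0.074, 0.074, 0.703]
contact_force: [0.3, 0.2, 0.2]
opening: 0.995
time: 14.98
eef_pos: [0.5333, 0.288, 0.1241]
tcp_rot: [-0.703, -0.076, 0.071, 0.704]
contact_force: [0.5, 0.3, 1.3]
opening: 0.999
t 14.98 pos [533.3 288.  124.1] yaw 11.98 tilt [ 0.007 -1.     0.001] F [0.5 0.3 1.3] op 0.999 j1,j6 [19.  7.]
turn ay(rad) -0.000 (0.0 deg yaw to 12.0); after turn: x -28.4 y 4.1 z -385.5
[584.52443681 -96.45202696  47.        ]
[584.31730331 -97.58106773  47.        ]
293 244 19 26
[301.51940853 262.31784806]
[301.23225142 249.32120589]
```

```bash
set -e
python3 -m inch '[{"ax":0,"ay":0,"az":0,"x":-2,"y":0,"z":-28,"hand":-1},{"ax":0,"ay":0,"az":0,"x":-2,"y":0,"z":-28,"hand":-1},{"ax":0,"ay":0,"az":0,"x":-2,"y":0,"z":-28,"hand":-1},{"ax":0,"ay":0,"az":0,"x":-2,"y":0,"z":-28,"hand":-1},{"ax":0,"ay":0,"az":0,"x":-2,"y":0,"z":-28,"hand":-1}]' >/dev/null
python3 -m inch '[{"ax":0,"ay":0,"az":0,"x":-2,"y":0,"z":-28,"hand":-1},{"ax":0,"ay":0,"az":0,"x":-2,"y":0,"z":-28,"hand":-1},{"ax":0,"ay":0,"az":0,"x":-2,"y":0,"z":-28,"hand":-1},{"ax":0,"ay":0,"az":0,"x":-2,"y":0,"z":-28,"hand":-1},{"ax":0,"ay":0,"az":0,"x":-2,"y":0,"z":-28,"hand":-1}]' >/dev/null
python3 -m inch '[{"ax":0,"ay":0,"az":0,"x":-2,"y":0,"z":-28,"hand":-1},{"ax":0,"ay":0,"az":0,"x":-2,"y":0,"z":-28,"hand":-1},{"ax":0,"ay":0,"az":0,"x":-2,"y":0,"z":-26,"hand":-1},{"ax":0,"ay":0,"az":0,"x":-2,"y":0,"z":-24,"hand":-1},{"ax":0,"ay":0,"az":0,"x":0,"y":0,"z":0,"hand":-1}]' >/dev/null
python3 -m inch '[{"ax":0,"ay":0,"az":0,"x":0,"y":0,"z":0,"hand":-1},{"ax":0,"ay":0,"az":0,"x":0,"y":0,"z":0,"hand":-1},{"ax":0,"ay":0,"az":0,"x":0,"y":0,"z":0,"hand":-1}]'
python3 d.py 585.2 -96 36
python3 - <<'E'
from h import *
c=shot('side','s5.png'); a=c['img'][180:320,220:380]; b=shot('top','t5.png')['img'][225:305,120:200]
cv2.imwrite('pics/s5c.png',np.hstack([cv2.resize(a,(480,420),interpolation=cv2.INTER_CUBIC),cv2.resize(b,(320,420))])[:,:,::-1])
E
```

```text
time: 16.48
eef_pos: [0.5834, -0.0951, 0.1191]
tcp_rot: [-0.703, -0.074, 0.074, 0.703]
contact_force: [-0.3, 0.5, 0.4]
opening: 0.998
t 16.48 pos [583.4 -95.1 119.1] yaw 12.03 tilt [-0.001 -1.     0.001] F [-0.3  0.5  0.4] op 0.998 j1,j6 [-19. -31.]
turn ay(rad) -0.000 (0.0 deg yaw to 12.0); after turn: x 1.5 y 83.1 z -1.3
```

View pics/s5c.png

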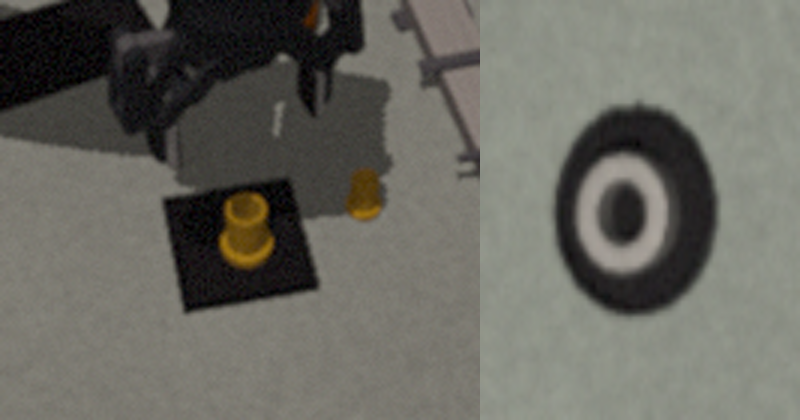

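The jaws straddle the ferrule, the small one stays clear, and the ring looks centred in the round tray. Descend and grip.

```bash
set -e
python3 -m inch '[{"ax":0,"ay":0,"az":0,"x":1.5,"y":25,"z":-1,"hand":-1},{"ax":0,"ay":0,"az":0,"x":0,"y":25,"z":0,"hand":-1},{"ax":0,"ay":0,"az":0,"x":0,"y":20,"z":0,"hand":-1},{"ax":0,"ay":0,"az":0,"x":0,"y":10,"z":0,"hand":-1},{"ax":0,"ay":0,"az":0,"x":0,"y":4,"z":0,"hand":-1}]' 30
python3 -m inch '[{"ax":0,"ay":0,"az":0,"x":0,"y":0,"z":0,"hand":-1},{"ax":0,"ay":0,"az":0,"x":0,"y":0,"z":0,"hand":1},{"ax":0,"ay":0,"az":0,"x":0,"y":0,"z":0,"hand":1},{"ax":0,"ay":0,"az":0,"x":0,"y":0,"z":0,"hand":1},{"ax":0,"ay":0,"az":0,"x":0,"y":0,"z":0,"hand":1}]' 30
python3 -m inch '[{"ax":0,"ay":0,"az":0,"x":0,"y":0,"z":0,"hand":1},{"ax":0,"ay":0,"az":0,"x":0,"y":0,"z":0,"hand":1},{"ax":0,"ay":0,"az":0,"x":0,"y":0,"z":0,"hand":1},{"ax":0,"ay":0,"az":0,"x":0,"y":0,"z":0,"hand":1},{"ax":0,"ay":0,"az":0,"x":0,"y":0,"z":0,"hand":1}]' 30
python3 -m inch '[{"ax":0,"ay":0,"az":0,"x":0,"y":-12,"z":0,"hand":1},{"ax":0,"ay":0,"az":0,"x":0,"y":-20,"z":0,"hand":1},{"ax":0,"ay":0,"az":0,"x":0,"y":-20,"z":0,"hand":1},{"ax":0,"ay":0,"az":0,"x":0,"y":-10,"z":0,"hand":1},{"ax":0,"ay":0,"az":0,"x":0,"y":0,"z":0,"hand":1}]'
python3 d.py 499.5 117 100
```

```text
time: 17.0
eef_pos: [0.584, -0.0957, 0.0331]
tcp_rot: [-0.703, -0.073, 0.075, 0.704]
contact_force: [0.1, -0.4, -0.5]
opening: 1.0
time: 17.42
eef_pos: [0.5863, -0.0972, 0.0366]
tcp_rot: [0.704, 0.074, -0.073, -0.703]
contact_force: [0.4, 0.1, -0.7]
opening: 0.454
time: 17.83
eef_pos: [0.586, -0.0971, 0.0364]
tcp_rot: [0.703, 0.074, -0.073, -0.703]
contact_force: [-1.4, 0.9, 5.4]
opening: 0.312
time: 18.25
eef_pos: [0.5874, -0.0975, 0.1006]
tcp_rot: [0.704, 0.076, -0.072, -0.702]
contact_force: [-0.1, 1.1, -0.2]
opening: 0.32
t 18.25 pos [587.4 -97.5 100.6] yaw 11.98 tilt [ 0.005 -1.    -0.003] F [-0.1  1.1 -0.2] op 0.32 j1,j6 [-19. -31.]
turn ay(rad) -0.000 (0.0 deg yaw to 12.0); after turn: x -41.5 y 0.6 z 228.1
```

```bash
set -e
python3 -m inch '[{"ax":0,"ay":0,"az":0,"x":-4,"y":0,"z":18,"hand":1},{"ax":0,"ay":0,"az":0,"x":-5,"y":0,"z":27,"hand":1},{"ax":0,"ay":0,"az":0,"x":-5,"y":0,"z":27,"hand":1},{"ax":0,"ay":0,"az":0,"x":-5,"y":0,"z":27,"hand":1},{"ax":0,"ay":0,"az":0,"x":-5,"y":0,"z":27,"hand":1}]' >/dev/null
python3 -m inch '[{"ax":0,"ay":0,"az":0,"x":-5,"y":0,"z":27,"hand":1},{"ax":0,"ay":0,"az":0,"x":-5,"y":0,"z":27,"hand":1},{"ax":0,"ay":0,"az":0,"x":-5,"y":0,"z":27,"hand":1},{"ax":0,"ay":0,"az":0,"x":-3,"y":0,"z":20,"hand":1},{"ax":0,"ay":0,"az":0,"x":0,"y":0,"z":0,"hand":1}]' >/dev/null
python3 -m inch '[{"ax":0,"ay":0,"az":0,"x":0,"y":0,"z":0,"hand":1},{"ax":0,"ay":0,"az":0,"x":0,"y":0,"z":0,"hand":1},{"ax":0,"ay":0,"az":0,"x":0,"y":0,"z":0,"hand":1},{"ax":0,"ay":0,"az":0,"x":0,"y":0,"z":0,"hand":1}]'
python3 d.py 499.5 117 36.4
python3 - <<'E'
from h import *
c=shot('side','s6.png'); a=c['img'][100:240,170:330]
p=get_state()['eef_pos']; b=p-[0,0,.0314]; print('bottom',proj(c,b),'top',proj(c,b+[0,0,.042]),'tray',proj(c,[.4995,.117,.011]))
m=((cv2.cvtColor(c['img'],cv2.COLOR_RGB2HSV)[...,1]>130)&(c['img'].max(2)>50)).astype(np.uint8)*255
w=np.zeros_like(m); w[130:215,205:270]=m[130:215,205:270]
ct=max(cv2.findContours(w,0,1)[0],key=cv2.contourArea); print(cv2.boundingRect(ct))
d=(c['img'].max(2)<30).astype(np.uint8)*255; w=np.zeros_like(d); w[165:225,200:285]=d[165:225,200:285]
w=cv2.morphologyEx(w,cv2.MORPH_CLOSE,np.ones((5,5),np.uint8));ct=max(cv2.findContours(w,0,1)[0],key=cv2.contourArea); print(cv2.minAreaRect(ct))
cv2.imwrite('pics/s6c.png',cv2.resize(a,(640,560),interpolation=cv2.INTER_CUBIC)[:,:,::-1])
E
```

```text
time: 19.42
eef_pos: [0.4976, 0.1156, 0.0971]
tcp_rot: [0.703, 0.073, -0.073, -0.703]
contact_force: [0.1, 0.3, -1.8]
opening: 0.313
t 19.42 pos [497.6 115.6  97.1] yaw 11.9 tilt [-0. -1. -0.] F [ 0.1  0.3 -1.8] op 0.313 j1,j6 [  2. -10.]
turn ay(rad) -0.000 (0.0 deg yaw to 11.9); after turn: x 2.2 y 60.7 z 0.9
bottom [237.39285818 175.15839887] top [234.87011817 160.0262564 ] tray [241.20306244 192.84071478]
(230, 156, 16, 25)
((240.96864318847656, 193.95909118652344), (27.8070068359375, 61.123252868652344), 70.97439575195312)
```

View pics/s6c.png

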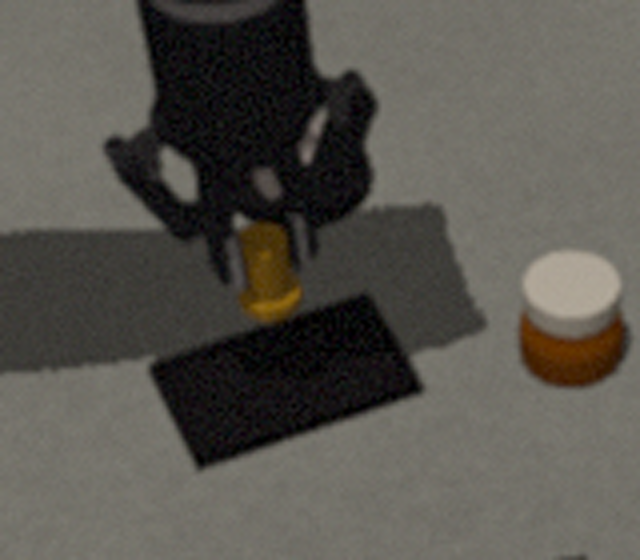

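The ferrule is upright in the jaws at the predicted pixel (237,175), and the tray centre is at (241,194). Lowering.

```bash
set -e
python3 -m inch '[{"ax":0,"ay":0,"az":0,"x":2,"y":12,"z":1,"hand":1},{"ax":0,"ay":0,"az":0,"x":0,"y":15,"z":0,"hand":1},{"ax":0,"ay":0,"az":0,"x":0,"y":15,"z":0,"hand":1},{"ax":0,"ay":0,"az":0,"x":0,"y":8,"z":0,"hand":1},{"ax":0,"ay":0,"az":0,"x":0,"y":3,"z":0,"hand":1}]' >/dev/null
python3 -m inch '[{"ax":0,"ay":0,"az":0,"x":0,"y":2,"z":0,"hand":1},{"ax":0,"ay":0,"az":0,"x":0,"y":0,"z":0,"hand":1},{"ax":0,"ay":0,"az":0,"x":0,"y":0,"z":0,"hand":1},{"ax":0,"ay":0,"az":0,"x":0,"y":0,"z":0,"hand":1}]'
python3 d.py 499.5 117 36.4
```

```text
time: 20.22
eef_pos: [0.4998, 0.1179, 0.0432]
tcp_rot: [0.703, 0.074, -0.073, -0.703]
contact_force: [0.6, -0.0, -0.5]
opening: 0.32
t 20.22 pos [499.8 117.9  43.2] yaw 11.98 tilt [ 0.002 -1.    -0.   ] F [ 0.6 -0.  -0.5] op 0.32 j1,j6 [  2. -10.]
turn ay(rad) -0.000 (0.0 deg yaw to 12.0); after turn: x -0.5 y 6.8 z -0.8
```

```bash
set -e
python3 -m inch '[{"ax":0,"ay":0,"az":0,"x":0,"y":2,"z":-1,"hand":1},{"ax":0,"ay":0,"az":0,"x":0,"y":2,"z":0,"hand":1},{"ax":0,"ay":0,"az":0,"x":0,"y":1,"z":0,"hand":1},{"ax":0,"ay":0,"az":0,"x":0,"y":0,"z":0,"hand":1},{"ax":0,"ay":0,"az":0,"x":0,"y":0,"z":0,"hand":1}]'
python3 -m inch '[{"ax":0,"ay":0,"az":0,"x":0,"y":1,"z":0,"hand":1},{"ax":0,"ay":0,"az":0,"x":0,"y":0,"z":0,"hand":1},{"ax":0,"ay":0,"az":0,"x":0,"y":0,"z":0,"hand":1}]'
python3 -m inch '[{"ax":0,"ay":0,"az":0,"x":0,"y":1,"z":0,"hand":1},{"ax":0,"ay":0,"az":0,"x":0,"y":0,"z":0,"hand":1},{"ax":0,"ay":0,"az":0,"x":0,"y":0,"z":0,"hand":1}]'
python3 d.py 499.5 117 36.4
```

```text
time: 20.63
eef_pos: [0.4992, 0.1168, 0.0372]
tcp_rot: [-0.703, -0.074, 0.074, 0.703]
contact_force: [-0.0, -0.5, -0.5]
opening: 0.318
time: 20.88
eef_pos: [0.4994, 0.1169, 0.0365]
tcp_rot: [0.703, 0.074, -0.074, -0.703]
contact_force: [-0.2, 0.1, 0.2]
opening: 0.317
time: 21.13
eef_pos: [0.4995, 0.1169, 0.0364]
tcp_rot: [0.703, 0.074, -0.074, -0.703]
contact_force: [-3.1, 0.1, 6.2]
opening: 0.316
t 21.13 pos [499.5 116.9  36.4] yaw 11.99 tilt [-0. -1. -0.] F [-3.1  0.1  6.2] op 0.316 j1,j6 [  2. -10.]
turn ay(rad) -0.000 (0.0 deg yaw to 12.0); after turn: x -0.0 y -0.0 z 0.1
```

```bash
set -e
python3 -m inch '[{"ax":0,"ay":0,"az":0,"x":0,"y":0,"z":0,"hand":-1},{"ax":0,"ay":0,"az":0,"x":0,"y":0,"z":0,"hand":-1},{"ax":0,"ay":0,"az":0,"x":0,"y":0,"z":0,"hand":-1},{"ax":0,"ay":0,"az":0,"x":0,"y":0,"z":0,"hand":-1},{"ax":0,"ay":0,"az":0,"x":0,"y":0,"z":0,"hand":-1}]' 
python3 -m inch '[{"ax":0,"ay":0,"az":0,"x":0,"y":-10,"z":0,"hand":-1},{"ax":0,"ay":0,"az":0,"x":0,"y":-20,"z":0,"hand":-1},{"ax":0,"ay":0,"az":0,"x":0,"y":-25,"z":0,"hand":-1},{"ax":0,"ay":0,"az":0,"x":0,"y":-20,"z":0,"hand":-1},{"ax":0,"ay":0,"az":0,"x":0,"y":-10,"z":0,"hand":-1}]' 
python3 -m inch '[{"ax":0,"ay":0.122,"az":0,"x":0,"y":0,"z":0,"hand":-1},{"ax":0,"ay":0.122,"az":0,"x":0,"y":0,"z":0,"hand":-1},{"ax":0,"ay":0.122,"az":0,"x":0,"y":0,"z":0,"hand":-1},{"ax":0,"ay":0.122,"az":0,"x":0,"y":0,"z":0,"hand":-1},{"ax":0,"ay":0.122,"az":0,"x":0,"y":0,"z":0,"hand":-1}]' >/dev/null
python3 -m inch '[{"ax":0,"ay":0,"az":0,"x":0,"y":0,"z":0,"hand":-1},{"ax":0,"ay":0,"az":0,"x":0,"y":0,"z":0,"hand":-1}]'
python3 d.py 488.6 -307.6 120 -23
```

```text
time: 21.55
eef_pos: [0.4992, 0.1168, 0.0351]
tcp_rot: [0.703, 0.074, -0.074, -0.703]
contact_force: [-0.4, 0.6, 0.6]
opening: 0.988
time: 21.97
eef_pos: [0.501, 0.117, 0.124]
tcp_rot: [0.703, 0.076, -0.072, -0.703]
contact_force: [0.1, 0.4, 0.9]
opening: 0.998
time: 22.55
eef_pos: [0.4991, 0.1169, 0.1202]
tcp_rot: [0.693, -0.14, 0.14, -0.693]
contact_force: [0.1, 0.1, -0.3]
opening: 1.004
t 22.55 pos [499.1 116.9 120.2] yaw -22.8 tilt [-0. -1. -0.] F [ 0.1  0.1 -0.3] op 1.004 j1,j6 [ 2. 25.]
turn ay(rad) 0.004 (-0.2 deg yaw to -23.0); after turn: x 156.2 y 0.2 z -394.8
```

```bash
set -e
python3 -m inch '[{"ax":0,"ay":0,"az":0,"x":10,"y":0,"z":-27,"hand":-1},{"ax":0,"ay":0,"az":0,"x":11,"y":0,"z":-27,"hand":-1},{"ax":0,"ay":0,"az":0,"x":11,"y":0,"z":-27,"hand":-1},{"ax":0,"ay":0,"az":0,"x":11,"y":0,"z":-27,"hand":-1},{"ax":0,"ay":0,"az":0,"x":11,"y":0,"z":-27,"hand":-1}]' >/dev/null
python3 -m inch '[{"ax":0,"ay":0,"az":0,"x":11,"y":0,"z":-27,"hand":-1},{"ax":0,"ay":0,"az":0,"x":11,"y":0,"z":-27,"hand":-1},{"ax":0,"ay":0,"az":0,"x":11,"y":0,"z":-27,"hand":-1},{"ax":0,"ay":0,"az":0,"x":11,"y":0,"z":-27,"hand":-1},{"ax":0,"ay":0,"az":0,"x":11,"y":0,"z":-27,"hand":-1}]' >/dev/null
python3 -m inch '[{"ax":0,"ay":0,"az":0,"x":11,"y":0,"z":-27,"hand":-1},{"ax":0,"ay":0,"az":0,"x":11,"y":0,"z":-27,"hand":-1},{"ax":0,"ay":0,"az":0,"x":11,"y":0,"z":-27,"hand":-1},{"ax":0,"ay":0,"az":0,"x":9,"y":0,"z":-24,"hand":-1},{"ax":0,"ay":0,"az":0,"x":5,"y":0,"z":-20,"hand":-1}]' >/dev/null
python3 -m inch '[{"ax":0,"ay":0,"az":0,"x":0,"y":0,"z":0,"hand":-1},{"ax":0,"ay":0,"az":0,"x":0,"y":0,"z":0,"hand":-1},{"ax":0,"ay":0,"az":0,"x":0,"y":0,"z":0,"hand":-1},{"ax":0,"ay":0,"az":0,"x":0,"y":0,"z":0,"hand":-1}]'
python3 d.py 488.6 -307.6 28 -23
python3 - <<'E'
from h import *
c=shot('side','s7.png'); a=c['img'][290:420,190:340]; b=shot('top','t7.png')['img'][225:325,120:270]
cv2.imwrite('pics/s7c.png',np.hstack([cv2.resize(a,(300,260)),cv2.resize(b,(480,320))[:260]])[:,:,::-1])
E
```

```text
time: 24.13
eef_pos: [0.4886, -0.3064, 0.12]
tcp_rot: [-0.693, 0.14, -0.14, 0.693]
contact_force: [0.5, -0.6, -1.0]
opening: 1.003
t 24.13 pos [ 488.6 -306.4  120. ] yaw -22.87 tilt [-0.001 -1.     0.001] F [ 0.5 -0.6 -1. ] op 1.003 j1,j6 [-42. -19.]
turn ay(rad) 0.002 (-0.1 deg yaw to -23.0); after turn: x 0.4 y 92.0 z -1.1
```

View pics/s7c.png

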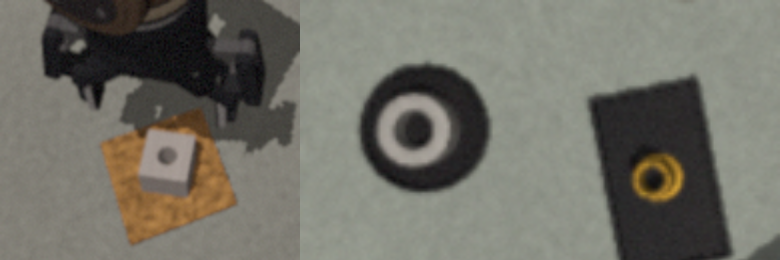

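The ring and ferrule stand centred in their trays, and the block is under the jaws. Gripping it.

```bash
set -e
python3 -m inch '[{"ax":0,"ay":0,"az":0,"x":0,"y":25,"z":-1,"hand":-1},{"ax":0,"ay":0,"az":0,"x":0,"y":25,"z":0,"hand":-1},{"ax":0,"ay":0,"az":0,"x":0,"y":22,"z":0,"hand":-1},{"ax":0,"ay":0,"az":0,"x":0,"y":13,"z":0,"hand":-1},{"ax":0,"ay":0,"az":0,"x":0,"y":6,"z":0,"hand":-1}]' 40
python3 -m inch '[{"ax":0,"ay":0,"az":0,"x":0,"y":0,"z":0,"hand":-1},{"ax":0,"ay":0,"az":0,"x":0,"y":0,"z":0,"hand":1},{"ax":0,"ay":0,"az":0,"x":0,"y":0,"z":0,"hand":1},{"ax":0,"ay":0,"az":0,"x":0,"y":0,"z":0,"hand":1},{"ax":0,"ay":0,"az":0,"x":0,"y":0,"z":0,"hand":1}]' 40
python3 -m inch '[{"ax":0,"ay":0,"az":0,"x":0,"y":0,"z":0,"hand":1},{"ax":0,"ay":0,"az":0,"x":0,"y":0,"z":0,"hand":1},{"ax":0,"ay":0,"az":0,"x":0,"y":0,"z":0,"hand":1},{"ax":0,"ay":0,"az":0,"x":0,"y":0,"z":0,"hand":1},{"ax":0,"ay":0,"az":0,"x":0,"y":0,"z":0,"hand":1}]' 40
python3 -m inch '[{"ax":0,"ay":0,"az":0,"x":0,"y":-12,"z":0,"hand":1},{"ax":0,"ay":0,"az":0,"x":0,"y":-20,"z":0,"hand":1},{"ax":0,"ay":0,"az":0,"x":0,"y":-20,"z":0,"hand":1},{"ax":0,"ay":0,"az":0,"x":0,"y":-8,"z":0,"hand":1},{"ax":0,"ay":0,"az":0,"x":0,"y":0,"z":0,"hand":1}]'
python3 -m inch '[{"ax":0,"ay":-0.12,"az":0,"x":0,"y":0,"z":0,"hand":1},{"ax":0,"ay":-0.12,"az":0,"x":0,"y":0,"z":0,"hand":1},{"ax":0,"ay":-0.12,"az":0,"x":0,"y":0,"z":0,"hand":1},{"ax":0,"ay":0,"az":0,"x":0,"y":0,"z":0,"hand":1},{"ax":0,"ay":0,"az":0,"x":0,"y":0,"z":0,"hand":1}]'
python3 d.py 582.5 -91.2 95 -1.6
```

```text
time: 24.65
eef_pos: [0.4872, -0.3068, 0.0269]
tcp_rot: [-0.692, 0.142, -0.139, 0.694]
contact_force: [-0.6, 1.3, 0.9]
opening: 1.001
time: 25.07
eef_pos: [0.4889, -0.3092, 0.0307]
tcp_rot: [0.693, -0.14, 0.141, -0.693]
contact_force: [-2.4, 1.2, -0.1]
opening: 0.455
time: 25.48
eef_pos: [0.4891, -0.3094, 0.0308]
tcp_rot: [0.693, -0.14, 0.141, -0.693]
contact_force: [-1.0, 0.1, 6.1]
opening: 0.436
time: 25.9
eef_pos: [0.4895, -0.3096, 0.0919]
tcp_rot: [0.694, -0.139, 0.142, -0.692]
contact_force: [0.1, 0.9, -1.0]
opening: 0.43
time: 26.32
eef_pos: [0.4876, -0.308, 0.088]
tcp_rot: [-0.706, 0.016, -0.015, 0.707]
contact_force: [0.3, 0.7, -1.5]
opening: 0.432
t 26.32 pos [ 487.6 -308.    88. ] yaw -2.53 tilt [-0.002 -1.     0.002] F [ 0.3  0.7 -1.5] op 0.432 j1,j6 [-42. -40.]
turn ay(rad) -0.016 (0.9 deg yaw to -1.6); after turn: x 88.8 y -7.0 z 219.4
```

```bash
set -e
python3 -m inch '[{"ax":0,"ay":-0.016,"az":0,"x":7,"y":0,"z":17,"hand":1},{"ax":0,"ay":0,"az":0,"x":10,"y":0,"z":25,"hand":1},{"ax":0,"ay":0,"az":0,"x":10,"y":0,"z":25,"hand":1},{"ax":0,"ay":0,"az":0,"x":10,"y":0,"z":25,"hand":1},{"ax":0,"ay":0,"az":0,"x":10,"y":0,"z":25,"hand":1}]' >/dev/null
python3 -m inch '[{"ax":0,"ay":0,"az":0,"x":10,"y":0,"z":25,"hand":1},{"ax":0,"ay":0,"az":0,"x":10,"y":0,"z":25,"hand":1},{"ax":0,"ay":0,"az":0,"x":10,"y":0,"z":25,"hand":1},{"ax":0,"ay":0,"az":0,"x":8,"y":0,"z":16,"hand":1},{"ax":0,"ay":0,"az":0,"x":4,"y":0,"z":10,"hand":1}]' >/dev/null
python3 -m inch '[{"ax":0,"ay":0,"az":0,"x":0,"y":0,"z":0,"hand":1},{"ax":0,"ay":0,"az":0,"x":0,"y":0,"z":0,"hand":1},{"ax":0,"ay":0,"az":0,"x":0,"y":0,"z":0,"hand":1},{"ax":0,"ay":0,"az":0,"x":0,"y":0,"z":0,"hand":1}]'
python3 d.py 582.5 -92.7 30.7 -1.6
python3 - <<'E'
from h import *
c=shot('side','s8.png'); a=c['img'][170:310,220:380]
cv2.imwrite('pics/s8c.png',cv2.resize(a,(640,560),interpolation=cv2.INTER_CUBIC)[:,:,::-1])
print(proj(c,[.5825,-.0912,.011]))
p=get_state()['eef_pos']
for o in (0,.0015): print(proj(c,p+[0,o,.0083]))
E
```

```text
time: 27.48
eef_pos: [0.5826, -0.0941, 0.0892]
tcp_rot: [0.707, -0.01, 0.009, -0.707]
contact_force: [0.4, 0.6, -1.6]
opening: 0.436
t 27.48 pos [582.6 -94.1  89.2] yaw -1.54 tilt [-0. -1. -0.] F [ 0.4  0.6 -1.6] op 0.436 j1,j6 [-19. -17.]
turn ay(rad) 0.001 (-0.1 deg yaw to -1.6); after turn: x -0.1 y 58.5 z 1.4
[299.53783765 259.30021162]
[299.19044529 232.25881705]
[298.99981011 231.63943045]
```

View pics/s8c.png

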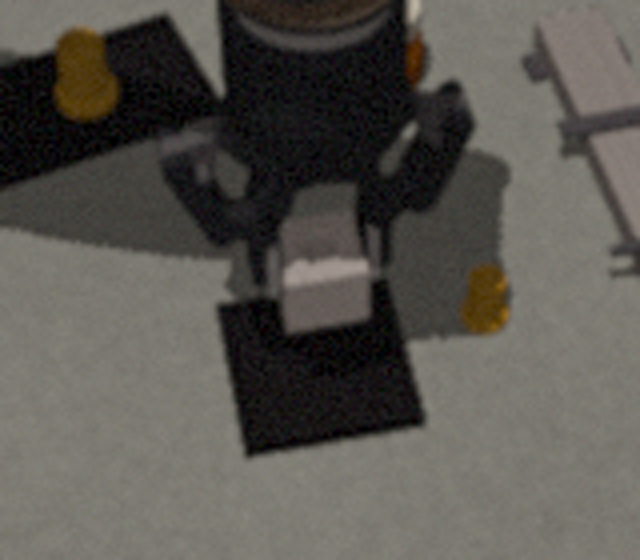

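The block is held square to its tray. Lowering.

```bash
set -e
python3 -m inch '[{"ax":0,"ay":0,"az":0,"x":0,"y":12,"z":1,"hand":1},{"ax":0,"ay":0,"az":0,"x":0,"y":15,"z":0,"hand":1},{"ax":0,"ay":0,"az":0,"x":0,"y":15,"z":0,"hand":1},{"ax":0,"ay":0,"az":0,"x":0,"y":8,"z":0,"hand":1},{"ax":0,"ay":0,"az":0,"x":0,"y":4,"z":0,"hand":1}]' >/dev/null
python3 -m inch '[{"ax":0,"ay":0,"az":0,"x":0,"y":1,"z":0,"hand":1},{"ax":0,"ay":0,"az":0,"x":0,"y":0,"z":0,"hand":1},{"ax":0,"ay":0,"az":0,"x":0,"y":0,"z":0,"hand":1},{"ax":0,"ay":0,"az":0,"x":0,"y":0,"z":0,"hand":1}]'
python3 d.py 582.5 -92.7 30.7
```

```text
time: 28.28
eef_pos: [0.5838, -0.0923, 0.0353]
tcp_rot: [0.707, -0.008, 0.009, -0.707]
contact_force: [0.2, 0.4, -1.4]
opening: 0.433
t 28.28 pos [583.8 -92.3  35.3] yaw -1.43 tilt [ 0.002 -1.    -0.001] F [ 0.2  0.4 -1.4] op 0.433 j1,j6 [-19. -17.]
turn ay(rad) -0.000 (0.0 deg yaw to -1.4); after turn: x -1.2 y 4.6 z -0.4
```

```bash
set -e
python3 -m inch '[{"ax":0,"ay":0,"az":0,"x":-1,"y":2,"z":0,"hand":1},{"ax":0,"ay":0,"az":0,"x":0,"y":1,"z":0,"hand":1},{"ax":0,"ay":0,"az":0,"x":0,"y":0,"z":0,"hand":1},{"ax":0,"ay":0,"az":0,"x":0,"y":0,"z":0,"hand":1}]'
python3 -m inch '[{"ax":0,"ay":0,"az":0,"x":0,"y":1,"z":0,"hand":1},{"ax":0,"ay":0,"az":0,"x":0,"y":0,"z":0,"hand":1},{"ax":0,"ay":0,"az":0,"x":0,"y":0,"z":0,"hand":1}]'
python3 -m inch '[{"ax":0,"ay":0,"az":0,"x":0,"y":1,"z":0,"hand":1},{"ax":0,"ay":0,"az":0,"x":0,"y":0,"z":0,"hand":1},{"ax":0,"ay":0,"az":0,"x":0,"y":0,"z":0,"hand":1}]'
python3 d.py 582.5 -92.7 30.7
```

```text
time: 28.62
eef_pos: [0.582, -0.0919, 0.0313]
tcp_rot: [0.707, -0.009, 0.009, -0.707]
contact_force: [0.6, 0.3, -2.0]
opening: 0.438
time: 28.87
eef_pos: [0.5823, -0.0921, 0.0308]
tcp_rot: [0.707, -0.009, 0.009, -0.707]
contact_force: [-2.1, 0.2, 2.1]
opening: 0.434
time: 29.12
eef_pos: [0.5823, -0.092, 0.0308]
tcp_rot: [0.707, -0.009, 0.009, -0.707]
contact_force: [-3.0, 0.9, 7.4]
opening: 0.436
t 29.12 pos [582.3 -92.   30.8] yaw -1.42 tilt [-0. -1. -0.] F [-3.   0.9  7.4] op 0.436 j1,j6 [-19. -17.]
turn ay(rad) -0.000 (0.0 deg yaw to -1.4); after turn: x 0.2 y 0.1 z -0.6
```

```bash
set -e
python3 -m inch '[{"ax":0,"ay":0,"az":0,"x":0,"y":0,"z":0,"hand":-1},{"ax":0,"ay":0,"az":0,"x":0,"y":0,"z":0,"hand":-1},{"ax":0,"ay":0,"az":0,"x":0,"y":0,"z":0,"hand":-1},{"ax":0,"ay":0,"az":0,"x":0,"y":0,"z":0,"hand":-1},{"ax":0,"ay":0,"az":0,"x":0,"y":0,"z":0,"hand":-1}]' 
python3 -m inch '[{"ax":0,"ay":0,"az":0,"x":0,"y":-10,"z":0,"hand":-1},{"ax":0,"ay":0,"az":0,"x":0,"y":-25,"z":0,"hand":-1},{"ax":0,"ay":0,"az":0,"x":0,"y":-30,"z":0,"hand":-1},{"ax":0,"ay":0,"az":0,"x":0,"y":-30,"z":0,"hand":-1},{"ax":0,"ay":0,"az":0,"x":0,"y":-15,"z":0,"hand":-1}]' 
python3 -m inch '[{"ax":0,"ay":0,"az":0,"x":-10,"y":0,"z":-25,"hand":-1},{"ax":0,"ay":0,"az":0,"x":-10,"y":0,"z":-25,"hand":-1},{"ax":0,"ay":0,"az":0,"x":-10,"y":0,"z":-25,"hand":-1},{"ax":0,"ay":0,"az":0,"x":-10,"y":0,"z":-25,"hand":-1},{"ax":0,"ay":0,"az":0,"x":-10,"y":0,"z":-25,"hand":-1}]' >/dev/null
python3 -m inch '[{"ax":0,"ay":0,"az":0,"x":-10,"y":0,"z":-25,"hand":-1},{"ax":0,"ay":0,"az":0,"x":-10,"y":0,"z":-25,"hand":-1},{"ax":0,"ay":0,"az":0,"x":-10,"y":0,"z":-25,"hand":-1},{"ax":0,"ay":0,"az":0,"x":0,"y":0,"z":0,"hand":-1},{"ax":0,"ay":0,"az":0,"x":0,"y":0,"z":0,"hand":-1}]'
cat > f.py <<'E'
exec(open('m.py').read().split("dark=")[0])
c=shot('top','t9.png'); im=c['img']; hsv=cv2.cvtColor(im,cv2.COLOR_RGB2HSV); g=im.max(2)
dark=((g<55)*255).astype(np.uint8); br=((g>120)*255).astype(np.uint8); sat=((hsv[...,1]>110)*255).astype(np.uint8)
rect('round',.011,blob(dark,130,235,190,295)); rect('ring',.035,blob(br,140,247,176,283))
rect('oblong',.011,blob(dark,200,240,265,320)); rect('ferrule(low z)',.013,blob(sat,215,265,250,297)); rect('ferrule(top z)',.047,blob(sat,215,265,250,297))
rect('square',.011,blob(dark,295,218,350,275)); rect('block',.039,blob(br,308,230,342,262))
rect('small',.03,blob(sat,305,198,330,216)); rect('jar',.055,blob(((g>150)*255).astype(np.uint8),220,190,255,228))
cv2.imwrite('pics/t9c.png',cv2.resize(im[190:320,130:350],(800,473),interpolation=cv2.INTER_CUBIC)[:,:,::-1])
E
python3 f.py
```

```text
time: 29.53
eef_pos: [0.5819, -0.092, 0.029]
tcp_rot: [-0.707, 0.009, -0.009, 0.707]
contact_force: [-0.2, 0.2, -0.2]
opening: 1.0
time: 29.95
eef_pos: [0.584, -0.0926, 0.1444]
tcp_rot: [0.708, -0.007, 0.011, -0.706]
contact_force: [1.3, -0.9, -0.3]
opening: 1.0
time: 30.78
eef_pos: [0.4967, -0.2911, 0.14]
tcp_rot: [0.707, -0.01, 0.01, -0.707]
contact_force: [0.2, 0.7, -0.5]
opening: 0.998
round [531.4 287.6] [87.5 87. ] 1.3 circ [532.2 286.9] 45.0
ring [530.7 287.6] [47.4 49.5] 0.9 circ [531.2 287.1] 25.3
oblong [499. 117.] [129.2  77.9] 12.2 circ [499.1 115.2] 73.5
ferrule(low z) [499.5 117.9] [32.2 34.5] 0.9 circ [499.6 118.4] 19.1
ferrule(top z) [501.2 112.9] [31.3 33.6] 0.9 circ [501.3 113.4] 18.6
square [581.2 -92.5] [86.7 86.9] 87.9 circ [581.1 -91.4] 59.0
block [583.  -92.1] [36.2 38.5] 0.9 circ [583.  -92.1] 24.9
small [668.6 -79.5] [20.6 20.6] 1.0 circ [668.6 -79.5] 11.8
jar [655.7 103.7] [53.6 55.7] 1.2 circ [652.9 107.7] 33.9
```

View pics/t9c.png

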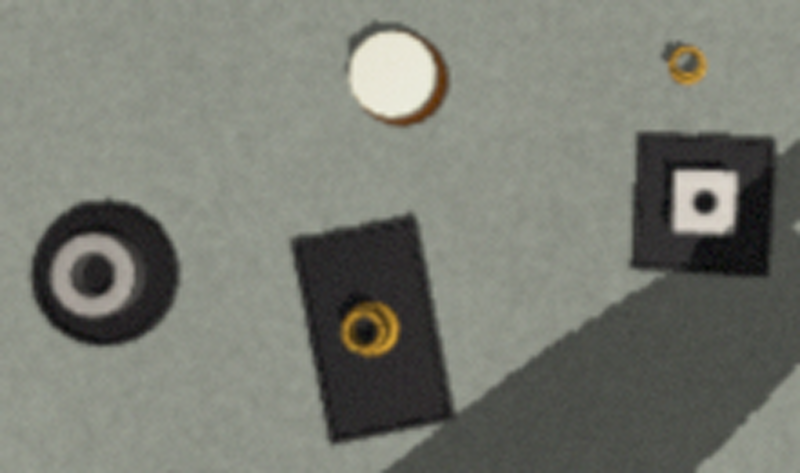

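```bash
python3 -c "
from plant import sign_off; print(sign_off())"
```

```text
the job is handed in; nothing more can be done
None
```

I moved all three parts to their own trays and handed the job in at about 31 s of the 112 s allowed. The block waited on the cork mat while the ring and then the ferrule were moved. Each part was lowered until it touched, at about 6 to 7 N, and then released.

- **Ring gauge:** the final top image puts it about 1 mm from the middle of the round tray.
- **Guide block:** it is about 2 mm from the middle of the square tray and nearly square to its sides.
- **Ferrule:** this is the larger one. Its flange is about 1 mm from the middle of the oblong tray. Computing the same outline at the barrel-top height gives about 4 to 5 mm, but the outline is mostly the flange, so I trust the first figure. The jaw position at release (within 0.2 mm of the target) agrees with it.

All three parts stand upright, and the gripper is open, clear and touching nothing.

The small ferrule measured exactly where it started. For the jar, the last contour fit came out about 3 to 7 mm off its first reading. In the before and after crops it sits at the same spot, and the arm never went near it, so I put this down to a different outline rather than movement. I never went near the fixture or the strip. I did not measure them at the end.

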